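Turn a tilt switch over and stand it on the test pad

TASK

The orange-capped tilt switch lies on its side. Turn the closed canister cap-down so that its steel slug runs to the cap end, keep it so for two seconds, then turn it right over and stand it upright in the middle of the white test pad. You may lay it back on the bench to change your grip, but set it down gently: do not let it drop or topple. Leave the blue-capped one and everything else where they are.

Things in the scene. Friction and masses are not known exactly. Their poses are not given: they have to be found in the camera images.
- tilt_switch: closed square canister, 54x54 mm, 104 mm tall: white foot (0-14 mm), clear body (14-76), white shoulder (76-86), fixed round orange screw cap 46 mm across (88-104). 0.17 kg. Flat faces square to its x and y axes: grip across 54 mm; lies steadily on a side. Origin: centre of underside; z from foot to cap; centre of mass 50 mm up. Starts lying on a side, cap about to +y, origin 27 mm above the bench
- other_switch: closed square canister, 54x54 mm, 104 mm tall: white foot (0-14 mm), clear body (14-76), white shoulder (76-86), fixed round blue screw cap 46 mm across (88-104). 0.17 kg. Flat faces square to its x and y axes: grip across 54 mm; lies steadily on a side. Origin: centre of underside; z from foot to cap; centre of mass 50 mm up. Starts upright on the bench. A bystander
- slug (a joint): place of the steel slug inside the orange-capped canister, m: 0 resting at the foot, 0.045 at the cap end. It slides by its weight alone once the canister leans steeply; with the canister lying level it stays where it is
- test_pad: low flat test pad fixed to the bench: grey square 96x96 mm, with a white 86x86 mm landing whose top is 8 mm above the bench, and a small grey tab with three lamps, flush or lower, on its +x side (to 67 mm from the centre). Origin: centre of its underside
- pad_top (a point): middle of the white landing, on its upper surface
- spool: white solder on a dark-flanged spool, 61x68x42 mm. A bystander; origin at the centre of its underside
- tape: roll of blue tape lying flat, 61x61x18 mm. A bystander; origin at the centre of its underside
- battery: black and orange 9 V block battery, 27x49x18 mm. A bystander; origin at the centre of its underside
- green_board: green circuit board on stand-offs, 54x74x24 mm. A bystander; origin at the centre of its underside
- blue_board: blue development board, 94x132x25 mm. A bystander; origin at the centre of its underside
- heat_sink: black finned heat sink, 30x35x22 mm. A bystander; origin at the centre of its underside
There are look-alikes about, which are no part of the job. Leave any black or yellow look-alike of the tilt_switch alone.

How it is judged:
On the way:
1. the orange-capped canister is held cap-down (within 20 degrees of fully over) with its slug at the cap end, for 1.5 s (angle between tilt_switch's own z axis and vertical above 2.79 rad and value of joint slug above 0.04 m), for 1.5 s.
At the end, for the whole second after the job is handed in: the orange-capped canister stands upright (within 4.5 degrees), at rest and released, on the test pad, its middle within 25 mm of the middle of the pad, its slug back at the foot (angle between tilt_switch's own z axis and vertical below 0.08 rad and distance between tilt_switch and pad_top below 0.025 m and z of tilt_switch in the frame of test_pad between 0.005 and 0.012 m and value of joint slug below 0.004 m and linear speed of tilt_switch below 0.02 m/s and contact force between the fingers and tilt_switch below 0.05 N); the robot touches nothing.
It fails at once if the orange-capped canister falls or topples freely (over 0.5 m/s or 8 rad/s out of the fingers) (contact force between the fingers and tilt_switch below 0.05 N and (linear speed of tilt_switch above 0.5 m/s or angular speed of tilt_switch above 8 rad/s)).
It fails at once if the blue-capped canister is moved more than 15 mm or tipped (distance of other_switch from where it was at the start of the episode above 0.015 m or angle between other_switch's own z axis and vertical above 0.2 rad).
It fails at once if another bystander is moved more than 25 mm (distance of any of spool, tape, battery, green_board, blue_board, heat_sink from where it was at the start of the episode above 0.025 m).
It also fails if it takes over 67 s, if anything falls off the work surface, if the arm or the gripper's body presses on something with over 40 N, if the wrist force passes 120 N, or if a joint passes its speed limit or range.

ROBOT

A 6-joint arm with a two-finger parallel gripper is mounted at the origin on a cart in front of the work surface, level with it; the furniture and walls round the work are solid. World frame = base frame: x ahead of the robot, y to its left, z up, the work surface at z = 0. Lengths are in m, angles in rad, forces in N, time in s.
With the tool pointing down it reaches from about 0.325 to 0.85 m from the base axis. Payload 15.5 kg.
Tool frame: the origin (TCP) lies at the very end of the fingers, on their centre line; the grasp point (between the pads) lies 19 mm behind it; z points along the fingers, x is the direction in which the jaws open and shut, and the axes are right-handed (so a half turn about z gives the same grasp; the last joint's range is limited). The gripper opens to 91 mm and grips with 3 to 60 N. Pads are 32 mm wide; open, the fingers measure 118 mm over their backs; the gripper's body (76 mm by 178 mm) begins 60 mm behind the grasp point.
Start: joints at [1.175, 0.494, 1.345, -0, 1.302, -0.096], TCP at [0.185, 0.597, 0.186] pointing down, gripper open.
Joint ranges: [-2.91, 2.91], [-0.82, 2.16], [0.22, 2.67], [-1.22, 4.37], [0.12, 2.79], [-3.08, 3.08]. Speed limits (rad/s): [1.89, 1.89, 2.57, 3.01, 3.01, 3.01].

INTERFACE

Orientations are given as [roll, pitch, yaw] about the fixed x, y, z axes, in that order (R = Rz(yaw) Ry(pitch) Rx(roll)).
In Python, from plant import arm, kin, grab_frame, camera_params, order, sensors gives the robot as it stands. Calls block until the motion is done:
- arm.reach(position, orientation): joint-space move of the TCP to a pose.
- arm.line_to(position, ori=None, speed=0.15): straight line of the TCP; ori=None keeps the orientation; speed is the mean speed in m/s.
- arm.goto_joints(angles): joint-space move.
- arm.gripper_open() and arm.close(squeeze=None): open the fingers fully, or close them until they stop; squeeze is the grip in N (None keeps the last).
- arm.sleep(seconds).
- kin.ik(position, orientation): joint angles nearest the present ones, or None.
- grab_frame(name): name is "scene" or "side" or "wrist"; returns (picture, depth): 384x512x3 uint8, red, green, blue; 384x512 float32, m along the optical axis (not along the pixel's ray), 0 where there is no reading.
- camera_params(name): a dict with "K" (3x3 intrinsics, pixels), "view" (4x4, takes a point from world to camera coordinates). Camera axes: x right, y down, z forward; pixel columns grow to the right and rows downward; lengths in m; the calibration is good to about 2 mm. A picture is of the moment at which its call begins: read the wrist's pose just before it. camera_params takes no time and is no camera call; for the wrist camera it gives the pose at the moment of the call.
A pose or a line that the arm cannot do raises arm.MotionError and nothing moves.
- order.hand_in(): hands the job in, once; it reports no verdict.
Readings, each from a call of its own:
- sensors.current_t(): time.
- sensors.current_joint_positions(): joint angles.
- sensors.current_dq(): joint speeds.
- sensors.current_effort(): joint torques, N m.
- sensors.current_ee_pos(): TCP position.
- sensors.current_orientation(): TCP orientation.
- sensors.current_ft_force(): force on the tool from outside, world axes, zero at the start.
- sensors.current_moment(): the same for the moment, N m.
- sensors.current_width(): finger opening in m.
Only numpy, scipy, OpenCV 4.12 (cv2) and the standard library are available. Lean on these libraries where they do the work, as an engineer would, in place of code of your own. Each camera call takes 0.05 s, during which the arm holds its last target.

## Working session

There is one attempt and no reset: what is moved stays moved. The work goes in short steps, each a Python script; the robot and the scene stay as the last script left them, time stands still between calls to the robot, and variables do not carry over. Pictures are saved under pics/ and viewed, and the job is handed in when it is done.

```bash
ls; mkdir -p pics; python3 - <<'E'
from plant import *
from plant import arm,kin,grab_frame,camera_params,order,sensors
import cv2,numpy as np
for n in ["scene","side","wrist"]:
    p,d=grab_frame(n); cv2.imwrite(f"pics/{n}0.png",p[:,:,::-1]); np.savez(f"/tmp/{n}0.npz",p=p,d=d,K=camera_params(n)["K"],V=camera_params(n)["view"])
    print(n,camera_params(n)["K"].tolist() if hasattr(camera_params(n)["K"],'tolist') else camera_params(n)["K"])
print(sensors.current_t(),sensors.current_orientation())
E
```

```text
pics
scene [[353.577042213553, 0.0, 252.2974584717711], [0.0, 353.577042213553, 193.0949407098095], [0.0, 0.0, 1.0]]
side [[420.5569646170554, 0.0, 247.55040376312803], [0.0, 420.5569646170554, 187.36904360024036], [0.0, 0.0, 1.0]]
wrist [[299.16931161853466, 0.0, 251.43554035297524], [0.0, 299.16931161853466, 189.4120475384994], [0.0, 0.0, 1.0]]
0.15 [-3.14151142e+00  9.30273749e-04  1.27096281e+00]
```

View pics/scene0.png

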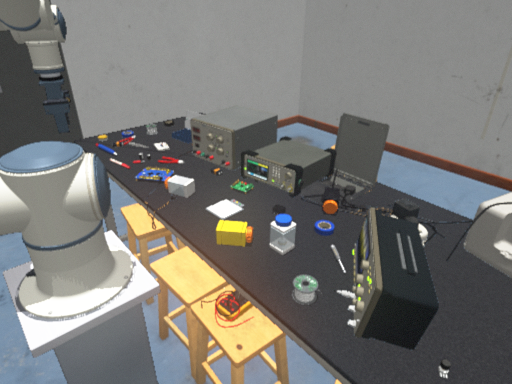

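View pics/side0.png

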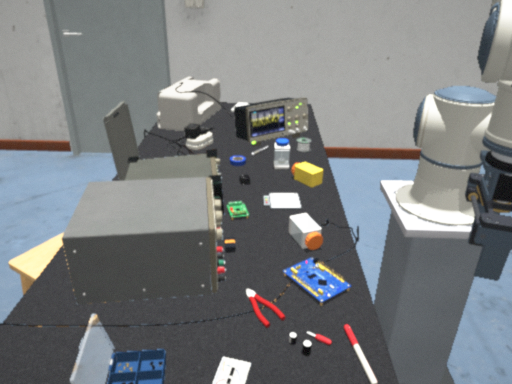

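View pics/wrist0.png

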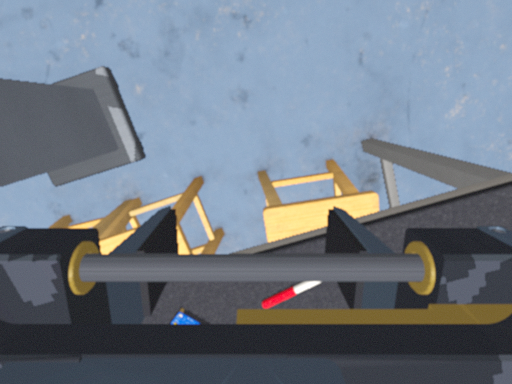

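The scene camera shows the target lying at about (180,186), with the white pad at (225,208), the blue-capped canister at (283,235) and a yellow look-alike at (235,233). The side view shows the target at (305,231), its orange cap at (313,241) facing the camera, and the pad at (283,201). Next I'll measure their positions.

```bash
cat > h.py <<'E'
import numpy as np,cv2
def cloud(p,d,K,V):
    K=np.array(K);V=np.array(V)
    v,u=np.indices(d.shape); X=np.stack([(u-K[0,2])/K[0,0]*d,(v-K[1,2])/K[1,1]*d,d],-1)
    Vi=np.linalg.inv(V); W=X@Vi[:3,:3].T+Vi[:3,3]; W[d<=0]=np.nan
    return W
def ray(K,V,u,v,z):
    Vi=np.linalg.inv(np.array(V)); r=Vi[:3,:3]@np.array([(u-K[0,2])/K[0,0],(v-K[1,2])/K[1,1],1.]); o=Vi[:3,3]
    return o+r*(z-o[2])/r[2]
E
python3 - <<'E'
from h import *
for n in ["scene","side"]:
    f=np.load(f"/tmp/{n}0.npz"); W=cloud(f['p'],f['d'],f['K'],f['V']); p=f['p']
    print(n,np.linalg.inv(f['V'])[:3].round(3).tolist())
    hsv=cv2.cvtColor(p,cv2.COLOR_RGB2HSV)
    if n=="scene": pts=dict(target=(180,186),pad=(225,208),blue=(284,218),yellow=(235,233),spool=(305,288),board=(155,174),green=(242,186),psu=(220,150),scope=(282,165))
    else: pts=dict(target=(305,228),pad=(284,201),blue=(281,143),yellow=(308,174),spool=(303,144),board=(316,280),green=(237,210),psu=(200,240),hs=(244,179),batt=(230,244))
    for k,(u,v) in pts.items(): print(k,W[v,u].round(3))
    for name,lo,hi in [("orange",(5,170,120),(16,255,255)),("white",(0,0,150),(180,60,255)),("yellow",(20,150,100),(32,255,255))]:
        m=cv2.inRange(hsv,lo,hi); nn,lab,st,c=cv2.connectedComponentsWithStats(m)
        for i in range(1,nn):
            if st[i,4]>25:
                w=W[lab==i]; w=w[~np.isnan(w[:,0])]
                if len(w) and w[:,2].mean()<0.15 and w[:,2].mean()>-.02: print(name,st[i].tolist(),np.percentile(w,[3,50,97],axis=0).round(3).tolist())
    b=dict(scene=(140,150,320,320),side=(210,120,370,320))[n]
    cv2.imwrite(f"pics/{n}crop.png",cv2.resize(p[b[1]:b[3],b[0]:b[2],::-1],None,fx=3,fy=3,interpolation=cv2.INTER_CUBIC))
E
```

```text
scene [[0.758, -0.314, 0.572, -0.117], [-0.652, -0.371, 0.661, -0.831], [0.005, -0.874, -0.486, 0.649]]
target [0.428 0.204 0.043]
pad [0.496 0.022 0.007]
blue [ 0.499 -0.255  0.103]
yellow [ 0.396 -0.161  0.047]
spool [ 0.389 -0.439  0.041]
board [0.43  0.409 0.014]
green [0.635 0.099 0.015]
psu [0.673 0.289 0.093]
scope [ 0.723 -0.022  0.119]
orange [323, 200, 15, 13, 154] [[0.736, -0.248, 0.012], [0.748, -0.23, 0.034], [0.769, -0.208, 0.05]]
orange [246, 232, 6, 10, 50] [[0.42, -0.191, 0.019], [0.427, -0.186, 0.035], [0.434, -0.18, 0.045]]
white [249, 46, 27, 18, 123] [[2.492, 2.199, 0.021], [2.68, 2.218, 0.094], [2.817, 2.247, 0.153]]
white [279, 46, 17, 9, 36] [[2.9, 2.198, 0.12], [2.909, 2.203, 0.121], [2.919, 2.209, 0.121]]
white [95, 81, 12, 11, 48] [[0.836, 2.201, -0.031], [0.863, 2.221, 0.011], [0.912, 2.235, 0.039]]
white [182, 108, 19, 21, 99] [[0.812, 0.713, -0.37], [0.832, 0.778, 0.089], [1.742, 2.237, 0.122]]
white [154, 142, 15, 8, 86] [[0.58, 0.649, -0.002], [0.609, 0.696, 0.008], [0.644, 0.764, 0.013]]
white [110, 158, 12, 7, 34] [[0.351, 0.61, -0.001], [0.364, 0.65
[... 4411 characters left out ...]
 0.012]]
white [70, 314, 44, 70, 1832] [[0.82, 0.662, 0.034], [0.831, 0.719, 0.086], [0.843, 0.784, 0.123]]
white [306, 331, 10, 6, 30] [[0.448, 0.563, -0.003], [0.456, 0.574, 0.006], [0.464, 0.581, 0.009]]
white [289, 332, 8, 6, 40] [[0.487, 0.568, -0.001], [0.494, 0.593, 0.02], [0.499, 0.601, 0.022]]
white [303, 339, 9, 8, 53] [[0.457, 0.587, -0.001], [0.468, 0.618, 0.026], [0.476, 0.627, 0.028]]
white [353, 344, 25, 40, 283] [[0.351, 0.604, -0.0], [0.363, 0.647, 0.011], [0.375, 0.686, 0.013]]
white [212, 356, 39, 28, 778] [[0.579, 0.644, -0.0], [0.608, 0.675, 0.009], [0.635, 0.7, 0.013]]
yellow [294, 164, 29, 23, 362] [[0.365, -0.144, 0.006], [0.411, -0.106, 0.03], [0.451, -0.084, 0.052]]
```

```bash
cat > loc.py <<'E'
from h import *
def top_rect(W,lo,hi,box):
    m=(W[...,2]>lo)&(W[...,2]<hi)&(W[...,0]>box[0])&(W[...,0]<box[1])&(W[...,1]>box[2])&(W[...,1]<box[3])
    q=W[m]; 
    if len(q)<10: return len(q),None,None
    return len(q), cv2.minAreaRect((q[:,:2]*1000).astype(np.float32)), q.mean(0).round(4)
E
python3 - <<'E'
from loc import *
for n in ["scene","side"]:
    f=np.load(f"/tmp/{n}0.npz"); W=cloud(f['p'],f['d'],f['K'],f['V'])
    print(n,"target",top_rect(W,.049,.06,(.36,.52,.12,.33)))
    print(n,"pad",top_rect(W,.005,.012,(.42,.58,-.06,.1)))
E
```

```text
scene target (173, ((440.7989807128906, 233.52218627929688), (52.547210693359375, 103.67182159423828), 23.515966415405273), array([0.443 , 0.2245, 0.0527]))
scene pad (419, ((499.7881774902344, 21.007965087890625), (115.7291259765625, 96.16114807128906), 3.2590341567993164), array([0.4949, 0.0189, 0.0075]))
side target (391, ((443.9559020996094, 236.16558837890625), (53.52458190917969, 105.63455200195312), 22.49433708190918), array([0.4456, 0.2358, 0.0535]))
side pad (489, ((501.8543701171875, 27.043346405029297), (113.79434967041016, 95.00171661376953), 5.27292537689209), array([0.5   , 0.0291, 0.0082]))
```

View pics/scenecrop.png

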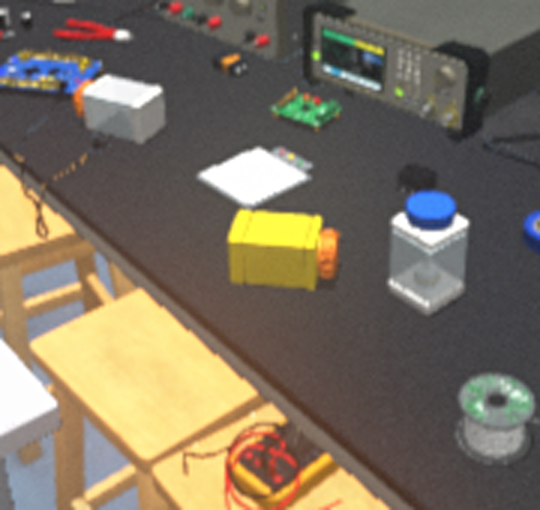

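View pics/sidecrop.png

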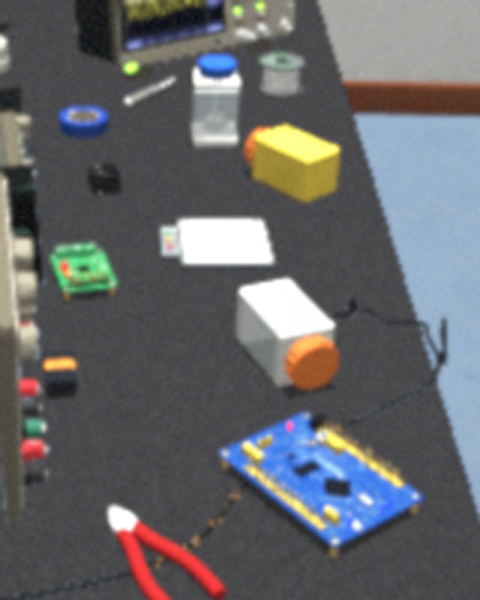

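```bash
cat > mv.py <<'E'
from plant import arm,kin,grab_frame,camera_params,order,sensors
import numpy as np,cv2
from scipy.spatial.transform import Rotation as Ro
from loc import *
def rpy(R): return Ro.from_matrix(R).as_euler('xyz')
def toolR(j,t):
    j=np.array(j,float);t=np.array(t,float); t/=np.linalg.norm(t); j-=t*(j@t); j/=np.linalg.norm(j)
    return np.stack([j,np.cross(t,j),t],1)
def snap(n,tag,crop=None,f=1):
    cp=camera_params(n); p,d=grab_frame(n); q=p if crop is None else p[crop[1]:crop[3],crop[0]:crop[2]]
    cv2.imwrite(f"pics/{tag}.png",cv2.resize(q[:,:,::-1],None,fx=f,fy=f,interpolation=cv2.INTER_CUBIC))
    return p,d,np.array(cp["K"]),np.array(cp["view"]),cloud(p,d,cp["K"],cp["view"])
E
python3 - <<'E'
from mv import *
up=np.array([0,0,1.])
print("grasp a scan; tool above target")
G=np.array([.44,.235,.032])
c=np.array([-.1,1,0.]);c/=np.linalg.norm(c)
for a in [0,-20,-30,-35,-45]:
    t=-up*np.cos(np.radians(a))+c*np.sin(np.radians(a)); j=np.cross(c,up)
    for s in (1,-1):
        q=kin.ik(list(G+.019*t),list(rpy(toolR(s*j,t)))); print(a,s,None if q is None else np.round(q,2))
print("place")
P=np.array([.497,.022,.065])
for a in [-20,-30,-35,-45]:
  for yaw in range(-120,121,30):
    h=np.array([np.cos(np.radians(yaw)),np.sin(np.radians(yaw)),0]); t=h*np.cos(np.radians(a))+up*np.sin(np.radians(a))
    r=[]
    for s in (1,-1):
        q=kin.ik(list(P+.019*t),list(rpy(toolR(s*np.cross(h,up),t)))); r.append(None if q is None else np.round(q,2).tolist())
    print(a,yaw,r)
E
```

```text
grasp a scan; tool above target
0 1 [ 0.37  0.57  1.83 -0.    0.74  0.27]
0 -1 [ 0.37  0.57  1.83 -0.    0.74 -2.87]
-20 1 [ 0.59  0.66  1.7  -0.37  0.99  0.73]
-20 -1 [ 0.59  0.66  1.7  -0.37  0.99 -2.41]
-30 1 [ 0.68  0.73  1.62 -0.48  1.14  0.86]
-30 -1 [ 0.68  0.73  1.62 -0.48  1.14 -2.28]
-35 1 [ 0.71  0.77  1.58 -0.52  1.22  0.91]
-35 -1 [ 0.71  0.77  1.58 -0.52  1.22 -2.24]
-45 1 [ 0.78  0.86  1.5  -0.6   1.38  0.98]
-45 -1 [ 0.78  0.86  1.5  -0.6   1.38 -2.16]
place
-20 -120 [[0.36, 1.09, 1.21, -0.68, 1.89, -2.09], [0.36, 1.09, 1.21, -0.68, 1.89, 1.05]]
-20 -90 [[0.53, 1.01, 1.57, -0.94, 1.54, -2.05], [0.53, 1.01, 1.57, -0.94, 1.54, 1.09]]
-20 -60 [None, None]
-20 -30 [[0.54, 1.2, 2.43, 4.12, 1.48, -1.15], [0.54, 1.2, 2.43, 4.12, 1.48, 1.99]]
-20 0 [None, None]
-20 30 [[-0.87, 1.3, 2.51, 1.92, 1.4, -2.24], [-0.87, 1.3, 2.51, 1.92, 1.4, 0.9]]
-20 60 [[-0.84, 0.99, 2.05, 1.23, 1.25, -1.47], [-0.84, 0.99, 2.05, 1.23, 1.25, 1.67]]
-20 90 [[-0.67, 1.0, 1.63, 0.83, 1.56, -1.18], [-0.67, 1.0, 1.63, 0.83, 1.56, 1.97]]
-20 120 [[-0.47, 1.07, 1.27, 0.57, 1.9, -1.14], [-0.47, 1.07, 1.27
[... 1383 characters left out ...]
1, 1.52, 1.0]]
-45 -90 [[0.41, 0.76, 1.69, -0.77, 1.2, -2.26], [0.41, 0.76, 1.69, -0.77, 1.2, 0.88]]
-45 -60 [[0.45, 0.69, 2.01, -1.22, 0.85, -2.18], [0.45, 0.69, 2.01, -1.22, 0.85, 0.96]]
-45 -30 [[0.31, 0.69, 2.33, 4.07, 0.71, -1.7], [0.31, 0.69, 2.33, 4.07, 0.71, 1.44]]
-45 0 [[-0.16, 0.79, 2.55, 3.01, 0.98, -1.61], [-0.16, 0.79, 2.55, 3.01, 0.98, 1.53]]
-45 30 [[-0.57, 0.71, 2.38, 2.0, 0.76, -1.5], [-0.57, 0.71, 2.38, 2.0, 0.76, 1.64]]
-45 60 [[-0.64, 0.68, 2.06, 1.11, 0.9, -1.06], [-0.64, 0.68, 2.06, 1.11, 0.9, 2.08]]
-45 90 [[-0.55, 0.74, 1.74, 0.69, 1.23, -0.98], [-0.55, 0.74, 1.74, 0.69, 1.23, 2.16]]
-45 120 [[-0.4, 0.83, 1.45, 0.44, 1.54, -1.1], [-0.4, 0.83, 1.45, 0.44, 1.54, 2.05]]
```

The target's long axis is rotated about 22.5°, with the cap towards (-x,+y) and its centre near (0.442, 0.235). The pad is near (0.495, 0.022). I'll raise the arm and confirm with one wrist view.

```bash
python3 - <<'E'
from mv import *
arm.line_to([.185,.597,.36],speed=.3)
arm.reach([.44,.14,.40],[np.pi,0,np.pi])
p,d,K,V,W=snap("wrist","w1")
np.savez("/tmp/w1.npz",p=p,d=d,K=K,V=V)
print(np.linalg.inv(V)[:3].round(3).tolist(), sensors.current_joint_positions().round(2), sensors.current_t())
print("target",top_rect(W,.049,.06,(.36,.52,.12,.33))); print("pad",top_rect(W,.004,.012,(.42,.60,-.06,.1)))
E
```

```text
[[-1.0, -0.002, -0.001, 0.439], [-0.002, 0.964, 0.265, 0.066], [0.0, 0.265, -0.964, 0.598]] [ 0.18  0.1   1.34  0.    1.7  -2.96] 3.4667
target (1207, ((442.6400146484375, 236.70953369140625), (53.72331619262695, 102.74961853027344), 23.38161849975586), array([0.4455, 0.2285, 0.0528]))
pad (3067, ((501.6892395019531, 23.880748748779297), (114.78414154052734, 95.80851745605469), 3.544158697128296), array([0.4982, 0.0229, 0.007 ]))
```

View pics/w1.png

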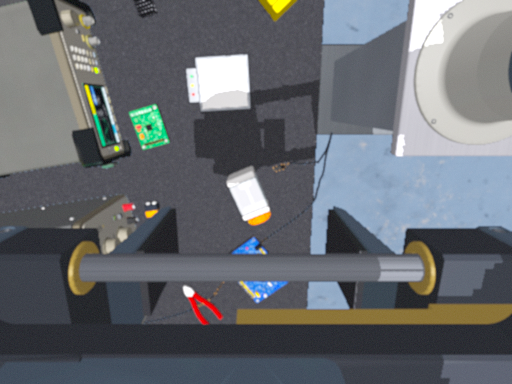

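The wrist view shows the white landing at (224,82) with its tab on the left, and the target at (248,195) with the cap at (260,218). I'll refine both by casting the mask outlines onto the correct heights, and plan the joint solutions.

```bash
python3 - <<'E'
from mv import *
f=np.load("/tmp/w1.npz");p,K,V=f['p'],f['K'],f['V']
hsv=cv2.cvtColor(p,cv2.COLOR_RGB2HSV)
def rect(m,z):
    c=max(cv2.findContours(m,cv2.RETR_EXTERNAL,cv2.CHAIN_APPROX_NONE)[0],key=cv2.contourArea)
    w=np.array([ray(K,V,u,v,z)[:2] for u,v in c[:,0].astype(float)])*1000
    return cv2.minAreaRect(w.astype(np.float32))
m=cv2.inRange(hsv,(0,0,165),(180,40,255)); 
a=m.copy();a[:, :196]=0;a[:50]=0;a[115:]=0;a[:,260:]=0; print("white landing",rect(a,.008))
b=m.copy();b[:150]=0;b[230:]=0;b[:,:210]=0;b[:,290:]=0;print("target top face",rect(b,.054))
o=cv2.inRange(hsv,(5,150,90),(18,255,255));o[:195]=0;o[235:]=0;o[:,:230]=0;o[:,290:]=0
ys,xs=np.nonzero(o);print("cap",[ray(K,V,xs.mean(),ys.mean(),z).round(4).tolist() for z in (.04,.05)])
cv2.imwrite("pics/mask1.png",a|b|o)
up=np.array([0,0,1.])
C=np.array([.4425,.2355,0]); c=np.array([-np.sin(np.radians(23.)),np.cos(np.radians(23.)),0])
al=np.radians(-30); 
t=-up*np.cos(al)+c*np.sin(al); j=np.cross(c,up)
G=C+up*.031
R=toolR(j,t)
for k in (0.1,0): 
    print("grasp",k,kin.ik(list(G+.019*t-k*t),list(rpy(R))))
# cap down
for P in ([.45,.10,.35],[.45,.0,.35],[.45,.15,.3]):
  for yaw in (-120,-105,-90,-75,-60):
    for e in (15,30):
      h=np.array([np.cos(np.radians(yaw)),np.sin(np.radians(yaw)),0]); er=np.radians(e); t2=h*np.cos(er)+up*np.sin(er)
      q=kin.ik(P,list(rpy(toolR(-np.cross(h,up),t2)))); print(P,yaw,e,None if q is None else np.round(q,2))
E
```

```text
white landing ((494.7535400390625, 22.016023635864258), (102.05065155029297, 94.232421875), 3.1651782989501953)
target top face ((446.0880126953125, 228.3479766845703), (56.22314453125, 87.4977798461914), 23.673105239868164)
cap [[0.4169, 0.2793, 0.04], [0.4173, 0.2755, 0.05]]
grasp 0.1 [ 0.79994012  0.58276705  1.62638162 -0.51666402  1.20228828  0.6543999 ]
grasp 0 [ 0.7155826   0.6993232   1.73474319 -0.6100538   0.97914536  0.73065961]
[0.45, 0.1, 0.35] -120 15 [ 0.51  1.02  1.16 -1.09  2.54  0.72]
[0.45, 0.1, 0.35] -120 30 None
[0.45, 0.1, 0.35] -105 15 [ 0.61  0.97  1.31 -1.14  2.39  0.78]
[0.45, 0.1, 0.35] -105 30 None
[0.45, 0.1, 0.35] -90 15 [ 0.71  0.93  1.48 -1.19  2.23  0.87]
[0.45, 0.1, 0.35] -90 30 None
[0.45, 0.1, 0.35] -75 15 None
[0.45, 0.1, 0.35] -75 30 None
[0.45, 0.1, 0.35] -60 15 None
[0.45, 0.1, 0.35] -60 30 None
[0.45, 0.0, 0.35] -120 15 [ 0.38  0.97  1.31 -1.1   2.41  0.8 ]
[0.45, 0.0, 0.35] -120 30 [ 0.35  1.09  1.38 -1.22  2.5   0.83]
[0.45, 0.0, 0.35] -105 15 [ 0.49  0.93  1.48 -1.16  2.26  0.88]
[0.45, 0.0, 0.35] -105 30 None
[0.45, 0.0, 0.35] -90 15 [ 0.58  0.88  1.67 -1.22  2.11  1.  ]
[0.45, 0.0, 0.35] -90 30 None
[0.45, 0.0, 0.35] -75 15 None
[0.45, 0.0, 0.35] -75 30 None
[0.45, 0.0, 0.35] -60 15 None
[0.45, 0.0, 0.35] -60 30 None
[0.45, 0.15, 0.3] -120 15 [ 0.56  1.12  1.06 -1.03  2.59  0.75]
[0.45, 0.15, 0.3] -120 30 [ 0.54  1.22  1.13 -1.18  2.67  0.7 ]
[0.45, 0.15, 0.3] -105 15 [ 0.67  1.08  1.2  -1.09  2.43  0.8 ]
[0.45, 0.15, 0.3] -105 30 [ 0.64  1.19  1.26 -1.22  2.53  0.8 ]
[0.45, 0.15, 0.3] -90 15 [ 0.77  1.03  1.37 -1.14  2.27  0.88]
[0.45, 0.15, 0.3] -90 30 None
[0.45, 0.15, 0.3] -75 15 [ 0.86  0.99  1.56 -1.2   2.12  1.  ]
[0.45, 0.15, 0.3] -75 30 None
[0.45, 0.15, 0.3] -60 15 None
[0.45, 0.15, 0.3] -60 30 None
```

```bash
python3 - <<'E'
from mv import *
f=np.load("/tmp/w1.npz");W=cloud(f['p'],f['d'],f['K'],f['V'])
for u,v in [(272,167),(276,167),(280,167),(284,166),(290,165),(300,164)]: print(u,v,W[v,u].round(3))
up=np.array([0,0,1.])
C=np.array([.4425,.2355,0]); c=np.array([-np.sin(np.radians(23.3)),np.cos(np.radians(23.3)),0])
al=np.radians(-20); t=-up*np.cos(al)+c*np.sin(al); j=np.cross(c,up)
for s in (1,-1): print("fingers",(C+.031*up+s*.0525*j).round(3))
G=C+up*.031;R=toolR(j,t)
for k in (0.15,0.1,0): print("grasp",k,kin.ik(list(G+.019*t-k*t),list(rpy(R))))
h=np.array([0,-1,0])
for e in (12,15,20):
  for P in ([.45,.0,.35],[.45,.05,.35],[.45,.1,.33]):
    er=np.radians(e);q=kin.ik(P,list(rpy(toolR(-np.cross(h,up),h*np.cos(er)+up*np.sin(er)))));print(e,P,q)
t3=h*np.cos(al)+up*np.sin(al)
for P in ([.493,.023,.25],[.493,.023,.062]): print(kin.ik(list(np.array(P)+.019*t3),list(rpy(toolR(np.cross(h,up),t3)))))
E
```

```text
272 167 [ 0.397  0.184 -0.001]
276 167 [0.391 0.179 0.022]
280 167 [0.383 0.179 0.023]
284 166 [0.377 0.175 0.034]
290 165 [ 0.36   0.18  -0.002]
300 164 [0.342 0.176 0.008]
fingers [0.491 0.256 0.031]
fingers [0.394 0.215 0.031]
grasp 0.15 [ 0.70574599  0.4434043   1.61236655 -0.35624212  1.21438067  0.44616877]
grasp 0.1 [ 0.67522136  0.49855765  1.67704612 -0.38042105  1.09318569  0.46669158]
grasp 0 [ 0.61232368  0.63654261  1.7763824  -0.45879492  0.85719508  0.531168  ]
12 [0.45, 0.0, 0.35] [ 0.58958388  0.85039815  1.65710816 -1.20118873  2.08254736  0.97063535]
12 [0.45, 0.05, 0.35] [ 0.6574857   0.87176265  1.56917318 -1.17566711  2.14638467  0.91683424]
12 [0.45, 0.1, 0.33] [ 0.71858718  0.92840435  1.47325583 -1.14338382  2.19902409  0.89272478]
15 [0.45, 0.0, 0.35] [ 0.5828924   0.88209299  1.6652652  -1.21941011  2.1084576   0.99535186]
15 [0.45, 0.05, 0.35] [ 0.65145746  0.90121774  1.57809395 -1.19538193  2.17032148  0.93691941]
15 [0.45, 0.1, 0.33] [ 0.71316648  0.95627345  1.48129746 -1.16465568  2.22223447  0.9076372 ]
20 [0.45, 0.0, 0.35] None
20 [0.45, 0.05, 0.35] None
20 [0.45, 0.1, 0.33] [ 0.70134803  1.00231357  1.49548892 -1.19931434  2.26204267  0.93330215]
[ 0.53749625  0.70868388  1.55326361 -0.95578493  1.72408551 -2.30462563]
[ 0.53749625  1.00967364  1.57225658 -0.94018662  1.53637144 -2.04464021]
```

```bash
cat > plan.py <<'E'
from mv import *
up=np.array([0,0,1.]); C=np.array([.4425,.2355,0]); th=np.radians(23.3)
c=np.array([-np.sin(th),np.cos(th),0]); al=np.radians(-20); t=-up*np.cos(al)+c*np.sin(al); j=np.cross(c,up)
G=C+.004*c+up*.031; R=toolR(j,t); tcp=G+.019*t
# canister pose in tool frame: z=c, origin = C-.052c at z .027
Rc=np.stack([j,np.cross(c,j),c],1); Oc=C-.052*c+up*.027
Rrel=R.T@Rc; orel=R.T@(Oc-tcp)
E
python3 - <<'E'
from plan import *
arm.reach(list(tcp-.15*t),list(rpy(R)))
arm.line_to(list(tcp),speed=.12)
print(sensors.current_ft_force().round(2))
arm.close(40); arm.sleep(.2)
print(sensors.current_width(),sensors.current_ft_force().round(2),sensors.current_t())
snap("side","g_side",(210,120,370,320),3)
arm.line_to(list(tcp+[0,0,.04]),speed=.08)
print(sensors.current_width(),sensors.current_ft_force().round(2),sensors.current_t())
snap("side","g_side2",(210,120,370,320),3)
E
```

```text
[0.03 0.4  0.08]
0.05314896526350527 [0.77 0.93 3.18] 8.725
0.052793617042915464 [-0.4   0.36 -2.01] 9.425
```

View pics/g_side2.png

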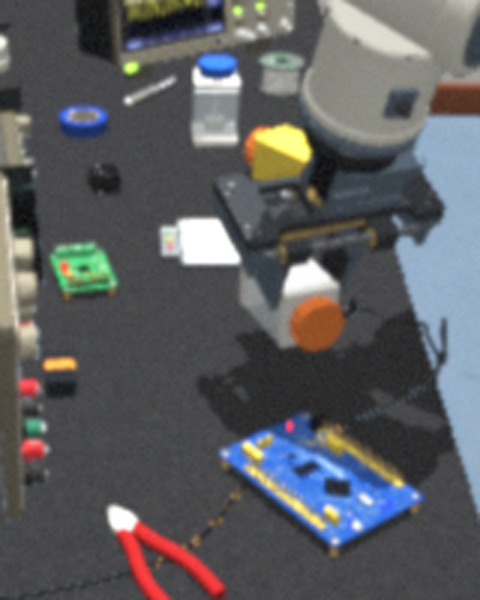

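Grip width is 53 mm and the wrist force is about −2 N, which matches the canister's weight. The picture shows the canister lifted level at about (300,300) in the crop, cap at (317,323). Next I lift it and turn it cap-down.

```bash
python3 - <<'E'
from plan import *
arm.line_to(list(tcp+[0,-.05,.28]),speed=.25)
h=np.array([0,-1,0]);er=np.radians(15)
Rd=toolR(-np.cross(h,up),h*np.cos(er)+up*np.sin(er))
print("cap dir expected",(Rd@Rrel)[:,2].round(3))
q=kin.ik([.45,.1,.33],list(rpy(Rd)));print(np.round(q,2))
arm.goto_joints(q)
t0=sensors.current_t();print(t0,sensors.current_width(),sensors.current_ft_force().round(2))
arm.sleep(.4)
snap("side","cd_side",(180,60,380,240),4); snap("scene","cd_scene",(100,60,350,240),3)
arm.sleep(1.7)
snap("side","cd_side2",(180,60,380,240),4)
print(sensors.current_t(),sensors.current_width())
E
```

```text
cap dir expected [ 0.     0.087 -0.996]
[ 0.71  0.96  1.48 -1.16  2.22  0.91]
11.7167 0.052554204794352584 [ 0.07  0.97 -1.71]
13.9667 0.05270954338424233
```

View pics/cd_side2.png

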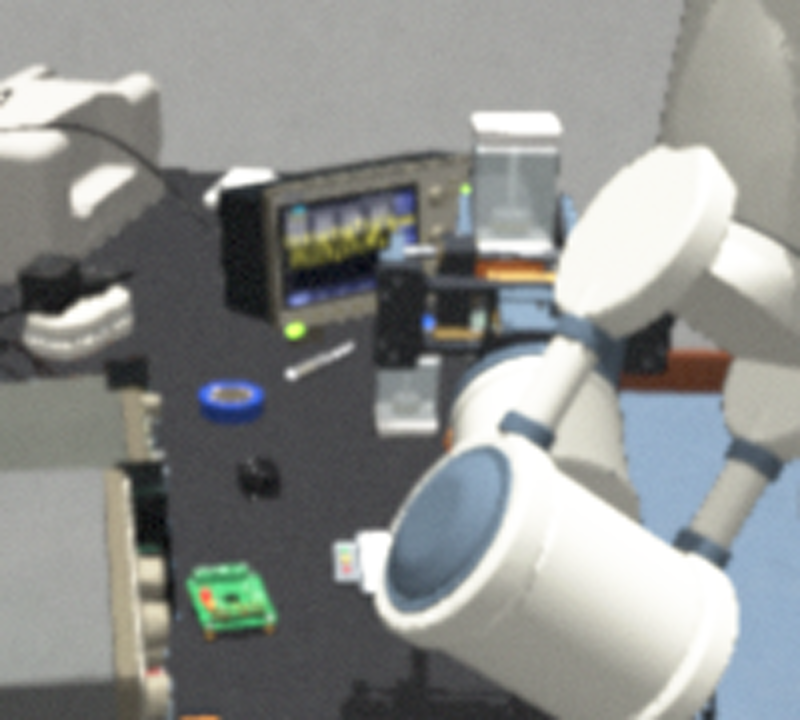

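View pics/cd_scene.png

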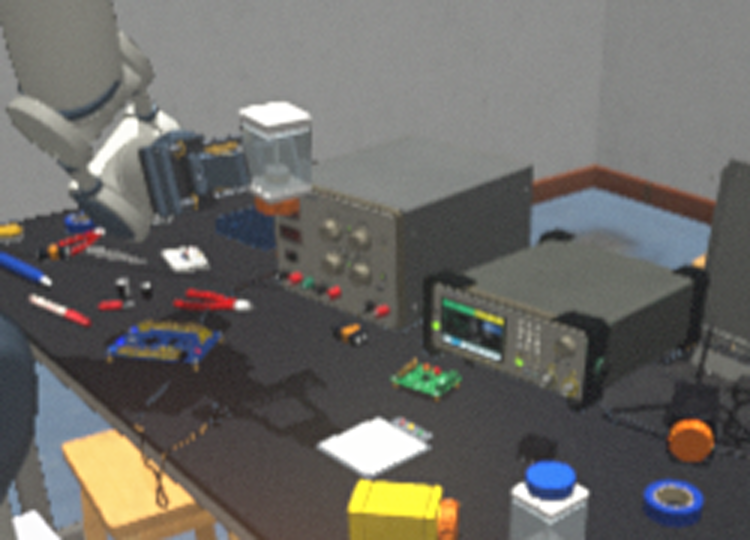

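The cap points straight down: in the scene crop the cap is at (278,205) and the grey slug sits just above it at about (280,180). It was held there for over 2 s. Next I turn it over, check it is vertical, and hover over the pad.

```bash
cat >> plan.py <<'E'
h=np.array([0,-1,0]); t3=h*np.cos(al)+up*np.sin(al); R3=toolR(np.cross(h,up),t3)
def tcp_for(O): return np.array(O)-R3@orel
E
python3 - <<'E'
from plan import *
print("cap dir",(R3@Rrel)[:,2].round(3))
arm.sleep(.3)
P=tcp_for([.493,.023,.25])
q=kin.ik(list(P),list(rpy(R3)));print(np.round(q,2))
arm.goto_joints(q); arm.sleep(.2)
arm.line_to(list(tcp_for([.493,.023,.04])),speed=.15)
arm.sleep(.2)
print(sensors.current_t(),sensors.current_width(),sensors.current_ft_force().round(2))
for n in ("scene","side"):
    p,d,K,V,W=snap(n,"up_"+n,(160,100,320,260) if n=="scene" else (220,130,380,290),4); np.savez(f"/tmp/up_{n}.npz",p=p,d=d,K=K,V=V)
E
```

```text
cap dir [-0.  0.  1.]
[ 0.54  0.63  1.51 -0.97  1.79 -2.4 ]
19.1167 0.05258873869751111 [-0.57 -0.58 -1.51]
```

View pics/up_scene.png

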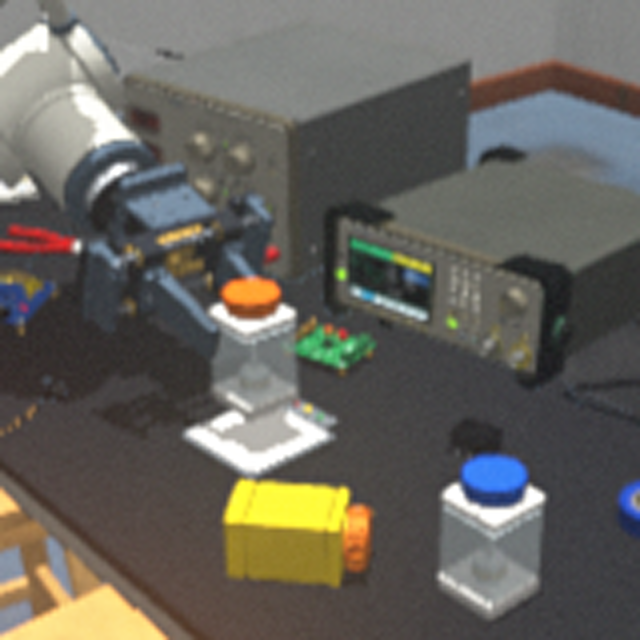

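View pics/up_side.png

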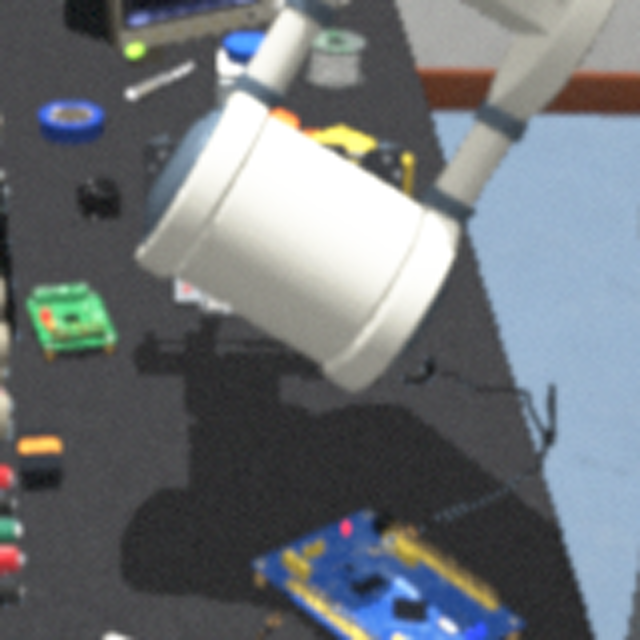

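```bash
python3 - <<'E'
from mv import *
f=np.load("/tmp/up_scene.npz");p=f['p'];W=cloud(p,f['d'],f['K'],f['V'])
hsv=cv2.cvtColor(p,cv2.COLOR_RGB2HSV);m=cv2.inRange(hsv,(4,150,90),(18,255,255))>0
m[:160]=0;m[185:]=0
q=W[m];q=q[(q[:,1]>-.05)&(q[:,1]<.1)&(q[:,0]<.56)];top=q[q[:,2]>np.percentile(q[:,2],97)-.006]
print(len(q),np.percentile(q,[3,97],axis=0).round(4).tolist(),cv2.minAreaRect((top[:,:2]*1000).astype(np.float32)))
# plane normal of top
k=top-top.mean(0);print(np.linalg.svd(k)[2][2].round(3),top[:,2].mean())
f2=np.load("/tmp/up_side.npz");W2=cloud(f2['p'],f2['d'],f2['K'],f2['V']); r=W2[130:240,240:380].reshape(-1,3); s=r[(r[:,1]>.25)&(r[:,2]>.05)]; print("wrist low z",np.nanpercentile(s[:,2],1))
E
```

```text
105 [[0.4705, 0.0, 0.1257], [0.5189, 0.0784, 0.1458]] ((491.953857421875, 20.00977897644043), (43.338523864746094, 45.510040283203125), 4.012810707092285)
[-0.004 -0.035  0.999] 0.143860441631435
wrist low z 0.1703286919838283
```

The cap top measures (0.492, 0.020, 0.144) against a planned (0.493, 0.023, 0.144), and its normal is within 2° of vertical. I'll lower it gently.

```bash
python3 - <<'E'
from plan import *
f0=sensors.current_ft_force()
arm.line_to(list(tcp_for([.493,.023,.012])),speed=.08)
for z in np.arange(.011,.0049,-.001):
    arm.line_to(list(tcp_for([.493,.023,z])),speed=.02); arm.sleep(.1)
    f=sensors.current_ft_force(); print(round(z,4),(f-f0).round(2))
    if f[2]-f0[2]>2: break
print(sensors.current_t(),sensors.current_moment().round(2))
snap("scene","low",(160,100,320,260),4)
E
```

```text
0.011 [-0.26 -0.23 -0.84]
0.01 [ 1.01  0.62 -0.22]
0.009 [1.04 0.79 0.36]
0.008 [ 1.32 -0.1   0.14]
0.007 [-1.63  4.07  8.98]
21.4667 [-0.37  0.23 -0.37]
```

View pics/low.png

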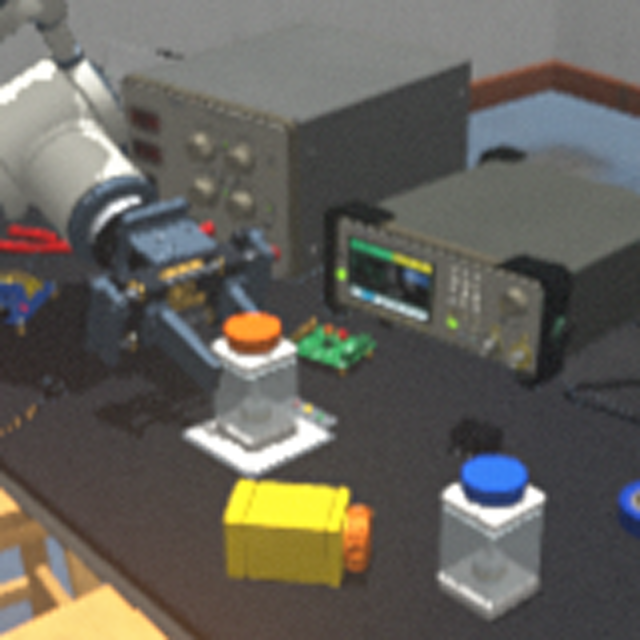

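Foot contact shows up at z≈7–8 mm, and the canister sits centred on the landing with similar margins left and right. I'll release and retreat along the tool axis.

```bash
python3 - <<'E'
from plan import *
arm.line_to(list(tcp_for([.493,.023,.0077])),speed=.02); arm.sleep(.2)
print(sensors.current_ft_force().round(2))
arm.gripper_open(); arm.sleep(.3)
print(sensors.current_width(),sensors.current_ft_force().round(2))
P=tcp_for([.493,.023,.0077])
arm.line_to(list(P-.14*t3),speed=.12)
arm.line_to(list(P-.14*t3+[-.03,.03,.2]),speed=.25)
arm.sleep(.3)
print(sensors.current_t(),sensors.current_ft_force().round(2))
for n in ("scene","side"):
    p,d,K,V,W=snap(n,"end_"+n,(140,140,320,320) if n=="scene" else (210,110,370,290),3)
    np.savez(f"/tmp/end_{n}.npz",p=p,d=d,K=K,V=V)
    print(n,"shoulder",top_rect(W,.088,.098,(.42,.57,-.05,.1)),"captop",top_rect(W,.106,.118,(.42,.57,-.05,.1)),"blue",top_rect(W,.098,.11,(.42,.57,-.32,-.18)))
    print("pad",top_rect(W,.004,.012,(.42,.60,-.06,.1)))
f=np.load("/tmp/scene0.npz");print("blue0",top_rect(cloud(f['p'],f['d'],f['K'],f['V']),.098,.11,(.42,.57,-.32,-.18)))
E
```

```text
[-1.    3.95  4.36]
0.09095816796612725 [-0.28  0.11  0.21]
25.5917 [-0.1  -0.24  0.94]
scene shoulder (82, ((489.71051025390625, 22.06375503540039), (52.713104248046875, 55.43398666381836), 0.27634623646736145), array([0.4825, 0.0095, 0.0926])) captop (88, ((490.43072509765625, 21.687164306640625), (43.584014892578125, 42.91151809692383), 66.38648223876953), array([0.4888, 0.0195, 0.1106])) blue (134, ((494.63507080078125, -256.3735046386719), (45.345672607421875, 43.56307601928711), 73.47062683105469), array([ 0.4938, -0.2579,  0.1032]))
pad (268, ((500.5487365722656, 21.03541374206543), (115.0843505859375, 98.91886138916016), 2.4032108783721924), array([0.4874, 0.0053, 0.0071]))
side shoulder (85, ((493.30145263671875, 26.318368911743164), (57.54315185546875, 53.106117248535156), 87.24736022949219), array([0.4946, 0.041 , 0.0932])) captop (103, ((492.21893310546875, 24.137744903564453), (48.47316360473633, 42.78938293457031), 88.7272720336914), array([0.4927, 0.0291, 0.1116])) blue (44, ((495.6734619140625, -242.94427490234375), (43.47939682006836, 25.885921478271484), 10.784244537353516), array([ 0.497 , -0.2413,  0.1025]))
pad (342, ((502.0285339355469, 19.260616302490234), (119.32057189941406, 118.85250091552734), 86.56763458251953), array([0.5046, 0.0387, 0.008 ]))
blue0 (139, ((494.348388671875, -257.3351135253906), (45.68924331665039, 43.00490951538086), 15.41916561126709), array([ 0.4935, -0.2584,  0.103 ]))
```

View pics/end_scene.png

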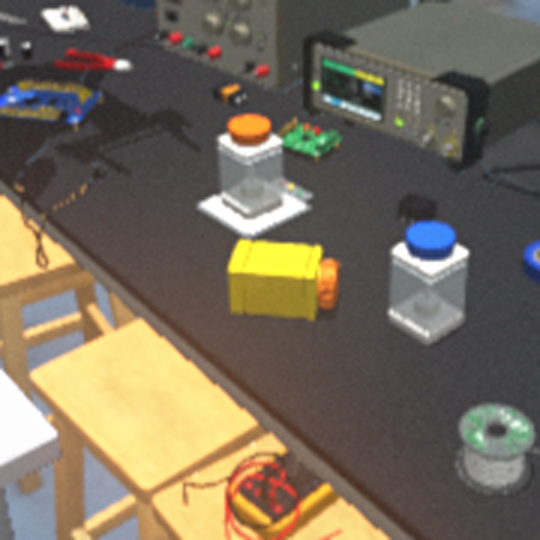

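View pics/end_side.png

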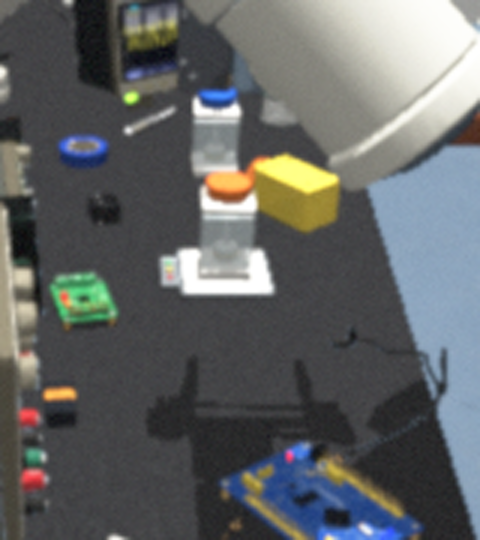

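The canister stands upright and centred on the pad, with the slug at the foot. The cap is at (0.491, 0.022) and the pad centre is about (0.492, 0.023). The arm is clear and nothing else has moved, so I'm handing in.

```bash
python3 - <<'E'
from plant import order,sensors
print(sensors.current_t(),sensors.current_dq()); order.hand_in(); print(sensors.current_t())
E
```

```text
25.6917 [ 0.00132002 -0.00400359 -0.0016126  -0.00054083  0.0008326  -0.00155061]
the job is handed in; nothing more can be done
the job is handed in; nothing more can be done
```

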